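# Hold a fresh casting centred in the test ring

### The job

A stemmed metal casting sits lug-up in its open plaster mould. Lift it out by its lug and lower its stem from above through the ring of the crack-test stand until the end of the stem hangs clearly below the ring and the collar is still clear above it; neither the casting nor the gripper may touch the stand at any time. Finish while still holding the casting there in the gripper, upright, centred in the bore and still, with the wooden cup, nail tin, dye jar and glue bottle left where they stand.

Things in the scene. Friction and masses are not known exactly. Their poses are not given: they have to be found in the camera images.
- casting: Bare grey metal casting, loose, 0.11-0.22 kg. Origin: lower end of the stem; z up the stem. Round stem 10 mm thick, z 0 to 70 mm; round collar 38 mm wide, z 70 to 76; flat upright lug z 76 to 114, 30 mm wide along x, 14 mm thick along y, top rounded (grip it across y near z = 99). At the start it stands upright in the mould, collar flush with the mould's top, only the lug standing out.
- collar (a point): Point on the casting's axis at the underside of the collar (70 mm up the stem from its end).
- mould: White plaster two-part mould block, fixed, 96 (x) by 76 (y) by 82 mm tall, open above. Origin at the centre of its underside. Vertical cavity on its axis: 16 mm in diameter for the stem, topped by a recess 42 mm in diameter and 6 mm deep for the collar. The casting comes out straight up.
- stand: Grey crack-test stand, fixed. Origin on the bench straight below the bore's centre. Foot 12 mm thick, 92 mm wide, from x = -45 to +80 mm; a pillar at x = +62 mm holds a level ring: 64 mm outside, 25 mm thick, vertical through bore 30 mm in diameter. Nothing on it rises above the ring's upper face (90 mm over the bench); 53 mm of free air between ring and foot.
- ring_top (a point): Centre of the bore at the ring's upper face, 90 mm above the bench.
- ring_bottom (a point): Centre of the bore at the ring's lower face, 65 mm above the bench.
- wood_cup: Bystander: turned wooden cup, 44 mm across, 85 mm tall, loose. Origin at the centre of its underside.
- nail_tin: Bystander: round tin of nails, 61 mm across, 72 mm tall, loose. Origin at the centre of its underside.
- dye_jar: Bystander: round jar with a dark screw cap, 60 mm across, 94 mm tall, loose. Origin at the centre of its underside.
- glue_bottle: Bystander: small white bottle with a pointed spout, 31 by 42 by 95 mm, loose. Origin at the centre of its underside.
Not all that is in view belongs to the job. What is shaped like the mould but pink or yellow is not meant.

How it is judged:
By the outcome, as a careful person would: the job done as asked, in the order asked, and still so for the second after the job is handed in, while the arm keeps its last pose, push and grip.
It also fails if it takes over 45 s, if anything falls off the work surface, if the arm or the gripper's body presses on something with over 40 N, if the wrist force passes 120 N, or if a joint passes its speed limit or range.

### The arm

A 6-joint arm with a two-finger parallel gripper is mounted at the origin on a cart in front of the work surface, level with it; the furniture and walls round the work are solid. World frame = base frame: x ahead of the robot, y to its left, z up, the work surface at z = 0. Lengths are in m, angles in rad, forces in N, time in s.
With the tool pointing down it reaches from about 0.25 to 0.725 m from the base axis. Payload 4 kg.
Tool frame: the origin (TCP) lies midway between the tips of the shut fingers; the grasp point (between the pads) lies 19 mm behind it (bot.grip_point_offset is the distance from the TCP to the grasp point, in m); z points along the fingers, y is the line along which they close (so a half turn about z gives the same grasp; the last joint's range is limited). The gripper opens to 85 mm and grips with 20 to 120 N. Pads are 22 mm wide; open, the fingers measure 114 mm over their backs; the gripper's body (76 mm by 85 mm) begins 54 mm behind the grasp point. The pads swing forward as they close: fully open they stand 13 mm farther back than shut.
Start: joints at [1.12, 0.241, 0.005, 1.335, 0, 1.571], TCP at [0.218, 0.45, 0.21] pointing down, gripper open.
Joint ranges: [-2.72, 2.72], [-1.05, 1.87], [-1.09, 1.28], [-1.99, 2.15], [-1.42, 1.44], [-3.14, 3.14]. Speed limits (rad/s): [2.79, 2.79, 3.14, 3.14, 3.14, 3.14].

### API

Orientations are given as a unit quaternion [x, y, z, w].
In Python, from workcell import bot gives the robot as it stands.
- The arm moves only by the tool step_arm, never from a script. Its argument "targets" is text: rows parted by semicolons, each of 7 numbers parted by spaces: the opening, from -1 (shut) to 1 (fully open), so that 0 is half open, then the shift along the world's x, y, z normalised to -1 to 1, where 1 is 0.5 m, then the turn, a rotation vector about the world's x, y, z normalised to -1 to 1, where 1 is pi/4 rad. In form: gripper x y z wx wy wz; .... A call has 1 to 10 rows; each row is the pose to reach, as a shift and turn from the pose commanded when the call began; what a row does not reach only later rows make up. A row lasts 1/12 s, in which the tool goes at most 41.7 mm and 7.16 degrees, less where a joint would pass 70% of its speed; a pose out of reach is approached as far as the arm can. A call with a number of a shift or a turn outside -1 to 1 is refused whole. A call with a gripper value outside its range is refused whole. The fingers move at their own pace and stop on an object; the grip force is fixed at half the most. Time passes only in rows, so rows that repeat a pose let the fingers close. It gives the time, the measured TCP pose, the force, the opening and the grip force at its end, in the units of the state.
- bot.get_obs(): the state, without advancing time (a new reading comes with each control period).
- bot.camera(name): name is "scene" or "top" or "wrist"; returns the picture (420x560x3 uint8, red, green, blue); there is no depth.
- bot.camera_info(name): a dict with "vertical_fov" (degrees; the focal length in pixels is half the picture's height over the tangent of half this angle, whatever the lens; pixels are square), "cx", "cy" (the principal point, pixels), "D" ([k1, k2, p1, p2, k3] as OpenCV has them; the pictures are not rectified), "pose" (4x4, takes a point from camera to world coordinates). Camera axes: x right, y up, looking along -z (the intrinsics and any distortion apply to the point x, -y, -z); pixel columns grow to the right and rows downward; lengths in m; the calibration is good to about 2 mm. A picture is of the moment at which its call begins: read the wrist's pose just before it. camera_info takes no time and is no camera call; for the wrist camera it gives the pose at the moment of the call.
- bot.job_done(): hands the job in; it is judged then, once.
The state is a dict: "clock": time; "joint_pos": joint angles; "joint_vel": joint speeds; "tau": joint torques, N m; "eef_pos": TCP position; "tool_rot": TCP orientation; "ft_force": force on the tool from outside, world axes, zero at the start; "ft_torque": the same for the moment, N m; "grip_width": finger opening in m; "grasp_force": force on a finger pad.
Only numpy, scipy, OpenCV 4.12 (cv2) and the standard library are available. Lean on these libraries where they do the work, as an engineer would, in place of code of your own. Each camera call takes 0.05 s, during which the arm holds its last target. There are 200 camera calls.

## Working session

There is one attempt and no reset: what is moved stays moved. The work goes in short steps, Python scripts to look and compute and a tool call to move; the robot and the scene stay as the last step left them, time stands still between calls to the robot, and variables do not carry over. Pictures are saved under pics/ and viewed, at most 10 in all, crops included, and the job is handed in when it is done.

Besides the shell and the picture viewer there is one more tool, called as a command line: name --argument value ..., lists and objects as JSON in quotes. step_arm: Moves the arm, as the interface text tells. Scaled input: -1 to 1 covers 0.5 m each way for a shift and pi/4 rad each way for a turn. Its arguments: {"type":"object","properties":{"targets":{"type":"string"}},"required":["targets"]}

```bash
mkdir -p pics
cat > h.py <<'E'
import numpy as np, cv2
from workcell import bot
def snap(n,f):
    i=bot.camera_info(n); im=bot.camera(n); cv2.imwrite(f'pics/{f}.png',im[:,:,::-1]); return im,i
def K(i):
    f=210/np.tan(np.radians(i['vertical_fov'])/2)
    return np.array([[f,0,i['cx']],[0,f,i['cy']],[0,0,1.]]),np.array(i['D'],float)
def ray(i,uv,z):
    k,d=K(i); p=cv2.undistortPoints(np.array([[uv]],float),k,d)[0,0]
    T=np.array(i['pose']); v=T[:3,:3]@np.array([p[0],-p[1],-1]); o=T[:3,3]
    return o+v*(z-o[2])/v[2]
def proj(i,P):
    k,d=K(i); T=np.array(i['pose']); c=(np.atleast_2d(P)-T[:3,3])@T[:3,:3]; c=c*[1,-1,-1]
    return cv2.projectPoints(c,np.zeros(3),np.zeros(3),k,d)[0][:,0]
E
python3 - <<'E'
from h import *
a,i=snap('top','top0'); b,j=snap('scene','scene0')
o=bot.get_obs(); print({k:np.round(v,3) for k,v in o.items()})
for q in(i,j,bot.camera_info('wrist')): print(q)
E
```

```text
{'clock': np.float64(0.1), 'joint_pos': array([1.12 , 0.241, 0.004, 1.335, 0.   , 1.571]), 'joint_vel': array([ 0.   ,  0.   ,  0.004, -0.   ,  0.001, -0.   ]), 'tau': array([-1.0000e-03, -3.7314e+01,  2.5301e+01,  1.1000e-02, -0.0000e+00,
       -0.0000e+00]), 'eef_pos': array([0.218, 0.449, 0.209]), 'tool_rot': array([ 0.224,  0.975, -0.001, -0.   ]), 'ft_force': array([-0.659, -1.022,  0.95 ]), 'ft_torque': array([ 0.044,  0.027, -0.005]), 'grasp_force': np.float64(0.0), 'grip_width': np.float64(0.085)}
{'vertical_fov': 47.09276342197285, 'cx': 276.00585934195993, 'cy': 201.3253590151497, 'D': array([-0.11269012,  0.        ,  0.        ,  0.        ,  0.        ]), 'pose': array([[ 0.32812857,  0.90334361, -0.27622809,  0.15597247],
       [-0.94459837,  0.31126841, -0.10414361, -0.15481249],
       [-0.00809639,  0.2950971 ,  0.95543296,  1.47975632],
       [ 0.        ,  0.        ,  0.        ,  1.        ]])}
{'vertical_fov': 43.22784820722099, 'cx': 290.22194767437657, 'cy': 205.7973877675953, 'D': array([-0.02025354,  0.        ,  0.        ,  0.        ,  0.        ]), 'pose': array([[ 0.7083755 ,  0.38979641, -0.58844108, -0.24655944],
       [-0.70561722,  0.41182308, -0.57663342, -0.82939909],
       [ 0.01756398,  0.82368714,  0.56677244,  0.87450152],
       [ 0.        ,  0.        ,  0.        ,  1.        ]])}
{'vertical_fov': 68.8347952774858, 'cx': 282.12551981666144, 'cy': 209.66999849217905, 'D': array([0.00064991, 0.        , 0.        , 0.        , 0.        ]), 'pose': array([[ 0.43558549, -0.85273185, -0.28829441,  0.1434483 ],
       [ 0.90014481,  0.41187706,  0.14176247,  0.48530303],
       [-0.00214351, -0.3212564 ,  0.94698983,  0.37307891],
       [ 0.        ,  0.        ,  0.        ,  1.        ]])}
```

View pics/top0.png

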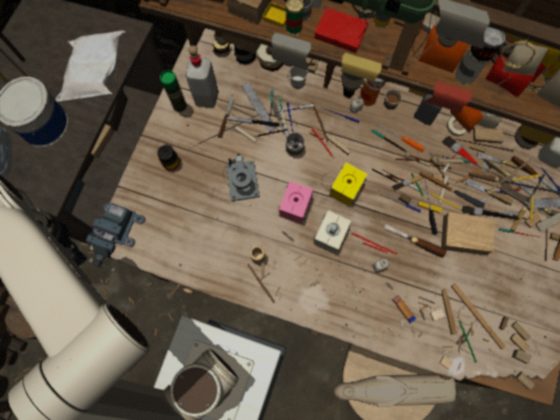

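View pics/scene0.png

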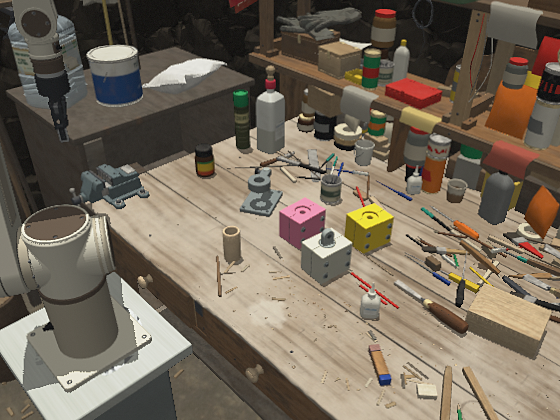

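The top view shows the white mould at about (332,231) and the stand's ring at about (242,177). The cup is at (258,255), the tin at (295,145), the glue bottle at (381,265) and the jar at (169,157). I'll enlarge the part that matters.

Run:
```python
from h import *
a=cv2.imread('pics/top0.png')[145:265,215:365]; cv2.imwrite('pics/topc.png',cv2.resize(a,None,fx=5,fy=5,interpolation=cv2.INTER_CUBIC))
i=bot.camera_info('top')
for n,uv,z in[('lug',(332,230),.115),('ring',(242,176),.09),('cup',(258,250),.085),('glue',(381,262),.08),('tin',(295,140),.07),('jar',(168,152),.094)]: print(n,ray(i,uv,z).round(3))
```

```text
lug [ 0.521 -0.189  0.115]
ring [0.601 0.122 0.09 ]
cup [ 0.4   -0.002  0.085]
glue [ 0.485 -0.356  0.08 ]
tin [0.777 0.009 0.07 ]
jar [0.599 0.37  0.094]
```

View pics/topc.png

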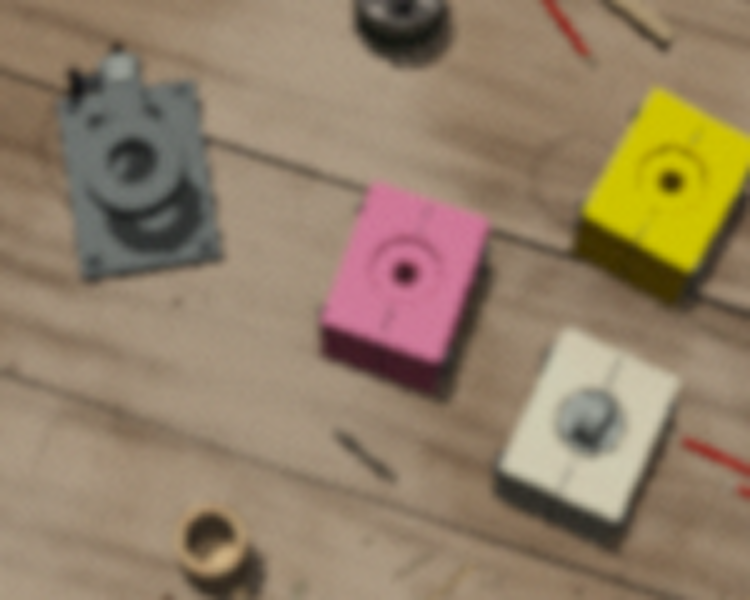

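The crop puts the ring top's centre at (132,161) and the collar's centre at about (591,422). The mould's top corners are (568,330), (680,382), (612,522) and (500,470).

Run:
```python
from h import *
i=bot.camera_info('top')
r=lambda u,v,z: ray(i,(215+(u+.5)/5-.5,145+(v+.5)/5-.5),z)
print('ring',r(132,161,.09).round(4),'collar',r(591,422,.082).round(4))
c=[r(*p,.082) for p in[(568,330),(680,382),(612,522),(500,470)]]
print(np.mean(c,0).round(4)); 
for k in range(4):
  d=c[(k+1)%4]-c[k]; print(np.linalg.norm(d).round(4),np.degrees(np.arctan2(d[1],d[0])).round(1))
from scipy.spatial.transform import Rotation as R
o=bot.get_obs(); print(R.from_quat(o['tool_rot']).as_matrix().round(3))
```

```text
ring [0.5972 0.1242 0.09  ] collar [ 0.5336 -0.1912  0.082 ]
[ 0.5315 -0.1913  0.082 ]
0.074 -97.1
0.096 171.9
0.0727 83.4
0.0965 -7.4
[[-0.9    0.436 -0.001]
 [ 0.436  0.9   -0.002]
 [ 0.    -0.002 -1.   ]]
```

step_arm --targets "1 0.32 -0.64 0.04 0 0 0.41;1 0.32 -0.64 0.04 0 0 0.41;1 0.32 -0.64 0.04 0 0 0.41;1 0.32 -0.64 0.04 0 0 0.41;1 0.32 -0.64 0.04 0 0 0.41;1 0.32 -0.64 0.04 0 0 0.41;1 0.32 -0.64 0.04 0 0 0.41;1 0.32 -0.64 0.04 0 0 0.41;1 0.32 -0.64 0.04 0 0 0.41"

```text
clock: 0.85
eef_pos: [0.3783, 0.1273, 0.23]
tool_rot: [0.065, 0.998, -0.0, 0.0]
ft_force: [0.1, 0.8, 0.5]
grip_width: 0.086
grasp_force: 0.0
```

step_arm --targets "1 0.308 -0.642 0.04 0 0 0;1 0.308 -0.642 0.04 0 0 0;1 0.308 -0.642 0.04 0 0 0;1 0.308 -0.642 0.04 0 0 0;1 0.308 -0.642 0.04 0 0 0;1 0.308 -0.642 0.04 0 0 0;1 0.308 -0.642 0.04 0 0 0;1 0.308 -0.642 0.04 0 0 0;1 0.308 -0.642 0.04 0 0 0;1 0.308 -0.642 0.04 0 0 0"

```text
clock: 1.68
eef_pos: [0.533, -0.1955, 0.2485]
tool_rot: [0.067, 0.998, -0.001, -0.0]
ft_force: [-0.3, 0.3, -0.8]
grip_width: 0.0853
grasp_force: 0.0
```

Run:
```python
from h import *
o=bot.get_obs(); print({k:np.round(o[k],4) for k in('clock','eef_pos','tool_rot','joint_pos')})
a,i=snap('wrist','w1'); np.save('w1pose.npy',i['pose']); print(proj(i,[[.532,-.191,.12],[.532,-.191,.082]]))
```

```text
{'clock': np.float64(1.6833), 'eef_pos': array([ 0.533 , -0.1955,  0.2485]), 'tool_rot': array([ 6.700e-02,  9.978e-01, -6.000e-04, -3.000e-04]), 'joint_pos': array([-3.5080e-01,  3.6760e-01,  2.7970e-01,  1.4832e+00, -1.2000e-03,
       -2.1670e-01])}
[[287.23878641 192.19289831]
 [286.7396002  183.02541795]]
```

View pics/w1.png

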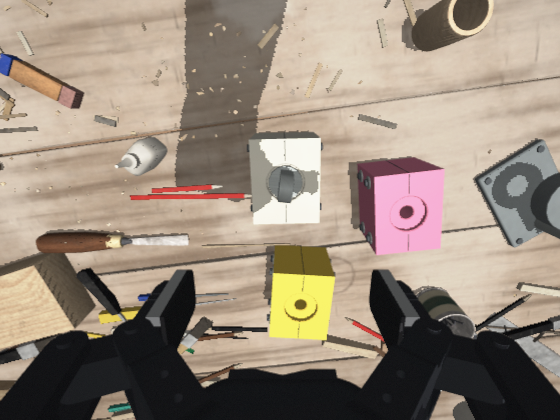

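The wrist view shows the mould lined up with the tool, with the lug at about (287,184). I'll enlarge it to get the lug's yaw.

Run:
```python
import cv2
a=cv2.imread('pics/w1.png')[125:230,235:335]; cv2.imwrite('pics/w1c.png',cv2.resize(a,(570,600),interpolation=cv2.INTER_CUBIC))
```

```text
(no output)
```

View pics/w1c.png

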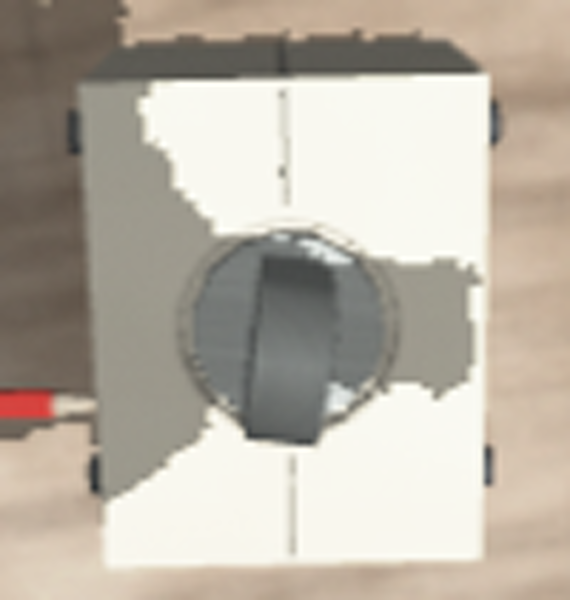

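Run:
```python
from h import *
i=bot.camera_info('wrist'); i['pose']=np.load('w1pose.npy')
r=lambda u,v,z: ray(i,(235+(u+.5)/5.7-.5,125+(v+.5)/5.714-.5),z)
for a,b,z in[((262,258),(333,265),.105),((247,436),(317,444),.105),((80,80),(490,75),.082),((105,565),(483,560),.082)]:
  A,B=r(*a,z),r(*b,z); d=B-A; print(np.linalg.norm(d).round(4),np.degrees(np.arctan2(d[1],d[0])).round(1),((A+B)/2).round(4))
print('mouldc',np.mean([r(*p,.082) for p in[(80,80),(490,75),(105,565),(483,560)]],0),'collar',r(291,332,.082))
print('lug mid .12',r(291,345,.12))
for a,b in[((262,258),(247,436)),((333,265),(317,444))]:
  d=r(*b,.105)-r(*a,.105); print(np.degrees(np.arctan2(d[1],d[0])))
# best-fit: predicted corners for yaw and centre
from scipy.spatial.transform import Rotation as R
M=R.from_quat(bot.get_obs()['tool_rot']).as_matrix(); print('tool y ang',np.degrees(np.arctan2(M[1,1],M[0,1])))
```

```text
0.0127 76.7 [ 0.5133 -0.1888  0.105 ]
0.013 75.5 [ 0.5458 -0.1959  0.105 ]
0.0759 83.0 [ 0.4836 -0.187   0.082 ]
0.0766 83.2 [ 0.5789 -0.1978  0.082 ]
mouldc [ 0.53123278 -0.192402    0.082     ] collar [ 0.5314616  -0.19215488  0.082     ]
lug mid .12 [ 0.5245136  -0.19161134  0.12      ]
-12.54775411345912
-12.087643453643329
tool y ang 82.40709829180894
```

step_arm --targets "1 -0.002 -0.002 -0.16 0 0 -0.122;1 -0.002 -0.002 -0.2 0 0 -0.122;1 -0.002 -0.002 -0.2 0 0 -0.122;1 -0.002 -0.002 -0.2 0 0 -0.122;1 -0.002 -0.002 -0.2 0 0 -0.122;1 -0.002 -0.002 -0.2 0 0 -0.122"

```text
clock: 2.23
eef_pos: [0.5318, -0.1915, 0.1519]
tool_rot: [0.112, 0.994, -0.0, 0.001]
ft_force: [0.1, 0.6, -0.1]
grip_width: 0.0854
grasp_force: 0.0
```

Run:
```python
from h import *
o=bot.get_obs(); print({k:np.round(o[k],4) for k in('clock','eef_pos','tool_rot','joint_vel')})
from scipy.spatial.transform import Rotation as R
M=R.from_quat(o['tool_rot']).as_matrix(); print('tool y ang',np.degrees(np.arctan2(M[1,1],M[0,1])))
```

```text
{'clock': np.float64(2.2333), 'eef_pos': array([ 0.5318, -0.1915,  0.1519]), 'tool_rot': array([ 1.115e-01,  9.938e-01, -3.000e-04,  1.400e-03]), 'joint_vel': array([-0.0041, -0.0124,  0.0275, -0.0018, -0.0012,  0.0004])}
tool y ang 77.19154490709515
```

step_arm --targets "0.2 0 0 -0.06 0 0 0;0 0 0 -0.126 0 0 0;0 0 0 -0.126 0 0 0;0 0 0 -0.126 0 0 0;-1 0 0 -0.126 0 0 0;-1 0 0 -0.126 0 0 0;-1 0 0 -0.126 0 0 0;-1 0 0 -0.126 0 0 0;-1 0 0 -0.126 0 0 0;-1 0 0 -0.126 0 0 0"

```text
clock: 3.07
eef_pos: [0.5331, -0.1927, 0.0902]
tool_rot: [0.112, 0.994, -0.001, 0.003]
ft_force: [-0.4, 0.2, 6.9]
grip_width: 0.0118
grasp_force: 60.5
```

step_arm --targets "-1 0 0 0 0 0 0;-1 0 0 0 0 0 0;-1 0 0 0 0 0 0;-1 0 0 0 0 0 0"

```text
clock: 3.4
eef_pos: [0.5331, -0.1927, 0.0902]
tool_rot: [0.112, 0.994, -0.001, 0.003]
ft_force: [0.3, 0.1, 6.1]
grip_width: 0.0118
grasp_force: 60.5
```

step_arm --targets "-1 0 0 0.02 0 0 0;-1 0 0 0.04 0 0 0;-1 0 0 0.08 0 0 0;-1 0 0 0.12 0 0 0;-1 0 0 0.16 0 0 0;-1 0 0 0.2 0 0 0;-1 0 0 0.24 0 0 0;-1 0 0 0.28 0 0 0;-1 0 0 0.28 0 0 0;-1 0 0 0.28 0 0 0"

```text
clock: 4.23
eef_pos: [0.5317, -0.1923, 0.2289]
tool_rot: [0.112, 0.994, -0.0, 0.002]
ft_force: [0.0, 0.3, -1.2]
grip_width: 0.0116
grasp_force: 59.6
```

Run:
```python
from h import *
o=bot.get_obs(); print({k:np.round(o[k],4) for k in('clock','eef_pos','tool_rot','ft_force','grip_width')})
a,i=snap('wrist','w2'); np.save('w2pose.npy',i['pose'])
b,j=snap('scene','s2')
e=o['eef_pos']; p=proj(j,[e])[0]; print(p, proj(j,[e+[0,0,.015],e-[0,0,.014],e-[0,0,.084]]))
x,y=p.astype(int); s=b[y-60:y+80,x-80:x+80]
w=cv2.resize(s,(560,490),interpolation=cv2.INTER_CUBIC)
cv2.imwrite('pics/s2c.png',w[:,:,::-1]); print(x-80,y-60)
```

```text
{'clock': np.float64(4.2333), 'eef_pos': array([ 0.5317, -0.1923,  0.2289]), 'tool_rot': array([ 1.121e-01,  9.937e-01, -5.000e-04,  1.900e-03]), 'ft_force': array([ 0.0137,  0.2792, -1.1652]), 'grip_width': np.float64(0.0116)}
[330.44976652 190.67083802] [[330.85629256 185.02628046]
 [330.07536786 195.86709158]
 [328.27311545 220.85073666]]
250 130
```

View pics/s2c.png

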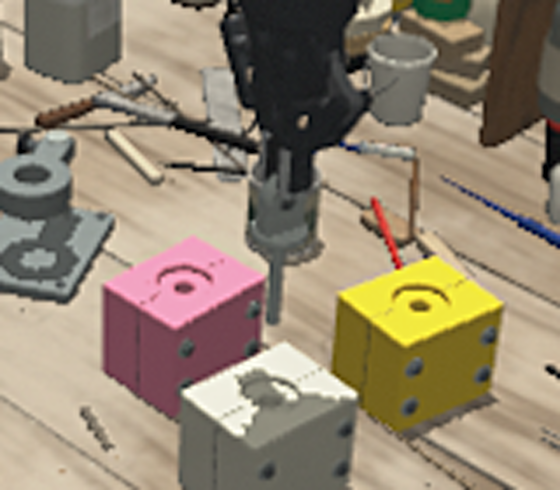

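View pics/w2.png

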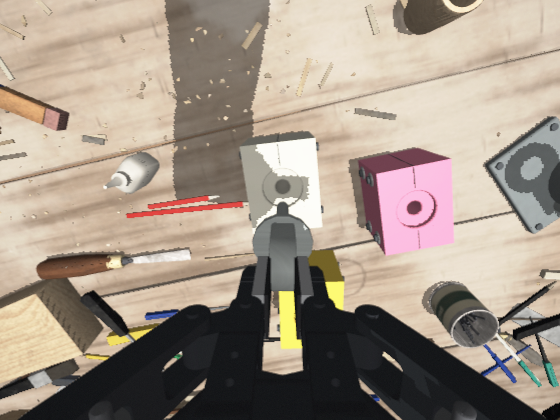

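The casting is held upright. Its stem end is at scene pixel (328,221), about 85 mm below the TCP. Next I'll move beside the stand for a close look at the ring.

step_arm --targets "-1 0.02 0.06 0.02 0 0 0;-1 0.04 0.13 0.02 0 0 0;-1 0.06 0.2 0.02 0 0 0;-1 0.08 0.27 0.02 0 0 0;-1 0.1 0.34 0.02 0 0 0;-1 0.12 0.4 0.02 0 0 0;-1 0.13 0.43 0.02 0 0 0;-1 0.13 0.44 0.02 0 0 0;-1 0.13 0.44 0.02 0 0 0;-1 0.13 0.44 0.02 0 0 0"

```text
clock: 5.17
eef_pos: [0.595, 0.0276, 0.2358]
tool_rot: [0.112, 0.994, -0.001, -0.001]
ft_force: [0.1, -0.9, -0.4]
grip_width: 0.0118
grasp_force: 59.6
```

Run:
```python
from h import *
o=bot.get_obs(); print({k:np.round(o[k],4) for k in('clock','eef_pos','tool_rot','ft_force','grip_width')})
a,i=snap('wrist','w3'); np.save('w3pose.npy',i['pose'])
e=o['eef_pos']; R=[.597,.124,.09]; print(proj(i,[R,e-[0,0,.085]]))
x,y=proj(i,[R])[0].astype(int); x0,y0=max(0,min(x-70,420)),max(0,min(y-60,300)); print(x0,y0)
cv2.imwrite('pics/w3c.png',cv2.resize(a[y0:y0+120,x0:x0+140],(700,600),interpolation=cv2.INTER_CUBIC)[:,:,::-1])
```

```text
{'clock': np.float64(5.1667), 'eef_pos': array([0.595 , 0.0276, 0.2358]), 'tool_rot': array([ 1.120e-01,  9.937e-01, -5.000e-04, -1.200e-03]), 'ft_force': array([ 0.14  , -0.8639, -0.3992]), 'grip_width': np.float64(0.0118)}
[[375.18810763 171.00801858]
 [282.85329439 207.70293124]]
305 111
```

View pics/w3c.png

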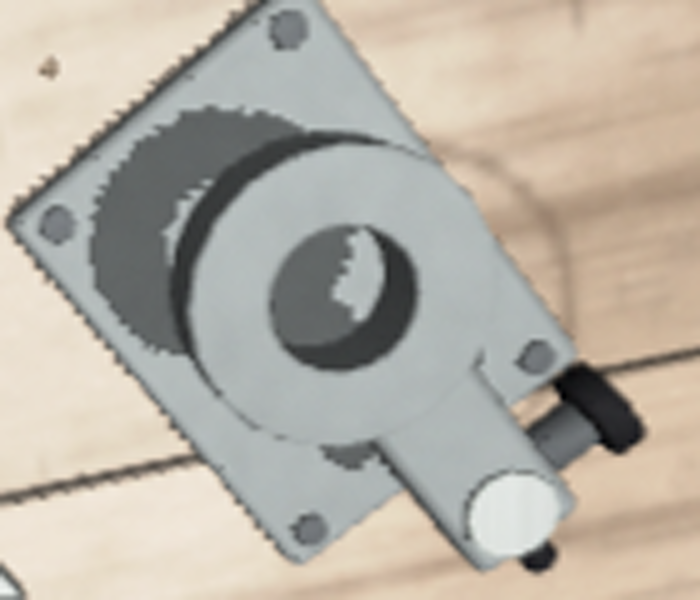

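The bore's upper rim is centred at crop (344,298), which is full-image pixel (373.3,170.1).

Run:
```python
from h import *
i=bot.camera_info('wrist'); i['pose']=np.load('w3pose.npy')
print(ray(i,(373.3,170.1),.09))
o=bot.get_obs(); print(o['eef_pos'],o['tool_rot'])
```

```text
[0.59563558 0.12224028 0.09      ]
[0.59511577 0.02698458 0.23619894] [ 1.12554133e-01  9.93645069e-01 -4.56749235e-04 -9.14119249e-04]
```

step_arm --targets "-1 0.001 0.05 0 0 0 0;-1 0.002 0.1 0 0 0 0;-1 0.002 0.15 0 0 0 0;-1 0.002 0.18 0 0 0 0;-1 0.002 0.192 0 0 0 0;-1 0.002 0.192 0 0 0 0;-1 0.002 0.192 0 0 0 0;-1 0.002 0.192 0 0 0 0"

```text
clock: 5.88
eef_pos: [0.5969, 0.1226, 0.237]
tool_rot: [0.113, 0.994, -0.0, 0.0]
ft_force: [-0.1, 0.1, -1.4]
grip_width: 0.0121
grasp_force: 59.6
```

Run:
```python
from h import *
o=bot.get_obs(); print({k:np.round(o[k],4) for k in('clock','eef_pos','tool_rot','ft_force','joint_vel')})
ims=[]
for n in('wrist','scene','top'):
  a,i=snap(n,n[0]+'4'); np.save(n[0]+'4pose.npy',i['pose'])
  e=o['eef_pos']; P=proj(i,[[.5963,.123,.09],e-[0,0,.085]]); print(n,P.round(1))
  x,y=P[0].astype(int); s=a[y-50:y+50,x-33:x+33]; print(x-33,y-50)
  ims.append(cv2.resize(s,(264,400) if 0 else (264,400),interpolation=cv2.INTER_CUBIC))
cv2.imwrite('pics/c4.png',np.hstack(ims)[:,:,::-1])
```

```text
{'clock': np.float64(5.8833), 'eef_pos': array([0.5969, 0.1226, 0.237 ]), 'tool_rot': array([ 1.129e-01,  9.936e-01, -3.000e-04,  0.000e+00]), 'ft_force': array([-0.1167,  0.0511, -1.441 ]), 'joint_vel': array([-0.0038, -0.0008, -0.0005, -0.0012,  0.0035,  0.0016])}
wrist [[283.  188.2]
 [282.8 207.5]]
250 138
scene [[258.7 179.3]
 [258.6 160. ]]
225 129
top [[241.3 177.2]
 [239.9 169.8]]
208 127
```

View pics/c4.png

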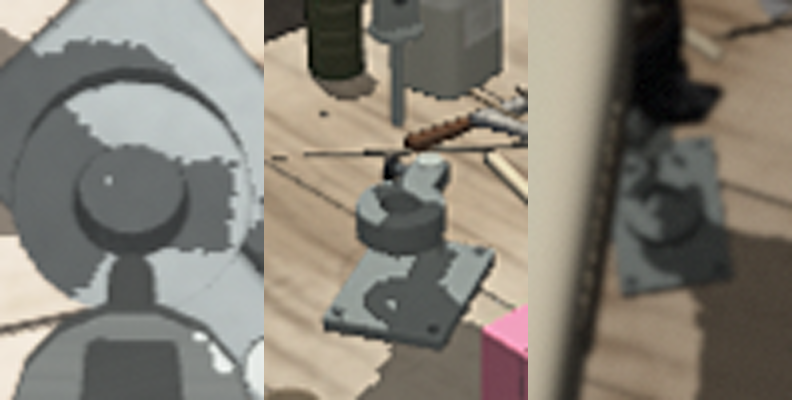

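The stem and bore are in line in the wrist view: the stem's centre is at column 132 and the bore's at 131. In the scene view the stem's column is within about 1 px of the ring's centre. The clearance is 10 mm, so I'll lower it.

step_arm --targets "-1 0 0 -0.03 0 0 0;-1 0 0 -0.06 0 0 0;-1 0 0 -0.09 0 0 0;-1 0 0 -0.12 0 0 0;-1 0 0 -0.15 0 0 0;-1 0 0 -0.18 0 0 0;-1 0 0 -0.205 0 0 0;-1 0 0 -0.22 0 0 0;-1 0 0 -0.22 0 0 0;-1 0 0 -0.22 0 0 0"

```text
clock: 6.87
eef_pos: [0.5968, 0.1236, 0.127]
tool_rot: [0.112, 0.994, -0.0, -0.0]
ft_force: [0.3, 0.4, -0.2]
grip_width: 0.0119
grasp_force: 59.6
```

Run:
```python
from h import *
o=bot.get_obs(); print({k:np.round(o[k],4) for k in('clock','eef_pos','tool_rot','ft_force','joint_vel')})
ims=[]
for n in('wrist','scene'):
  a,i=snap(n,n[0]+'5')
  e=o['eef_pos']; P=proj(i,[[.5963,.123,.09],e-[0,0,.085],e-[0,0,.015],[e[0],e[1],.09]]); print(n,P.round(1))
  h=50 if n=='wrist' else 32
  x,y=P[0].astype(int); s=a[y-h:y+h,x-h:x+h]; print(x-h,y-h,400/2/h)
  ims.append(cv2.resize(s,(400,400),interpolation=cv2.INTER_CUBIC))
cv2.imwrite('pics/c5.png',np.hstack(ims)[:,:,::-1])
```

```text
{'clock': np.float64(6.8667), 'eef_pos': array([0.5968, 0.1236, 0.127 ]), 'tool_rot': array([ 1.123e-01,  9.937e-01, -1.000e-04, -3.000e-04]), 'ft_force': array([ 0.3476,  0.4142, -0.2477]), 'joint_vel': array([ 0.0056, -0.0149,  0.0249,  0.0006,  0.001 ,  0.0003])}
wrist [[281.8 228.4]
 [282.7 207.5]
 [282.9 241.9]
 [282.8 228.8]]
231 178 4.0
scene [[258.7 179.3]
 [258.9 193.4]
 [258.5 172.4]
 [258.6 179.1]]
226 147 6.25
```

View pics/c5.png

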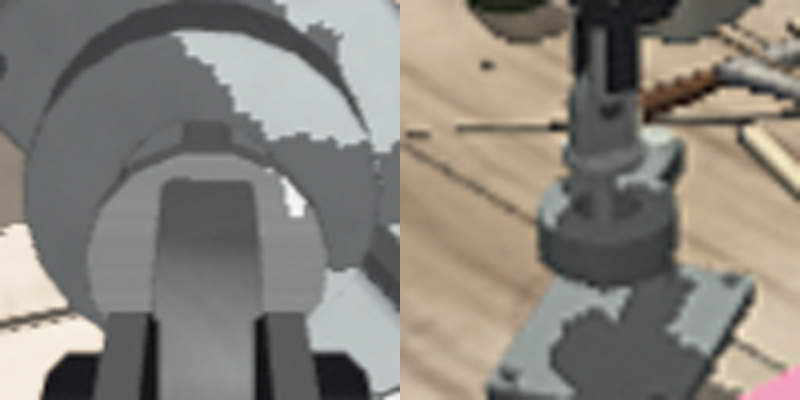

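The stem is through the bore with the collar clear above. It sits about 1 mm too far in +y: the wrist crop has the ring at column 201 and the stem at 207, the scene crop has the ring at 608 and the stem at 604. I'll make a small correction and let it settle.

step_arm --targets "-1 0.001 -0.0024 0 0 0 0;-1 0.001 -0.0024 0 0 0 0;-1 0.001 -0.0024 0 0 0 0;-1 0.001 -0.0024 0 0 0 0;-1 0.001 -0.0024 0 0 0 0;-1 0.001 -0.0024 0 0 0 0;-1 0.001 -0.0024 0 0 0 0;-1 0.001 -0.0024 0 0 0 0"

```text
clock: 7.63
eef_pos: [0.5973, 0.1229, 0.127]
tool_rot: [0.112, 0.994, -0.0, -0.0]
ft_force: [-0.1, 0.1, -1.9]
grip_width: 0.0112
grasp_force: 59.6
```

Run:
```python
from h import *
o=bot.get_obs(); print({k:np.round(o[k],4) for k in('clock','eef_pos','tool_rot','ft_force','joint_vel','grasp_force')})
print(bot.job_done())
```

```text
{'clock': np.float64(7.6333), 'eef_pos': array([0.5973, 0.1229, 0.127 ]), 'tool_rot': array([ 0.112 ,  0.9937, -0.    , -0.    ]), 'ft_force': array([-0.1118,  0.1434, -1.9308]), 'joint_vel': array([ 0.0007,  0.0018,  0.0008, -0.0001, -0.0005, -0.0001]), 'grasp_force': np.float64(59.5926)}
the job is handed in; nothing more can be done
None
```

The job is handed in at 7.6 s: the gripper holds the casting upright and still, its stem through the ring centred to an estimated 1–2 mm, its end about 23 mm below the ring and its collar about 22 mm above; I saw no sign of contact with the stand and did not go near the bystanders, but took no picture after the last 1 mm correction.

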